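# Index the tagua blank one hole round on the dividing plate

### The job

Turn the tagua blank on to its next petal: hook a fingertip through the pull ring of the dividing fixture, lift the spring index pin out of its hole, swing the index arm just one hole clockwise (seen from above) and let the pin drop fully home in that hole. Only hook the ring, do not pinch or force it, and do not touch the blank. Take the finger out of the ring, and leave the mouse, canister, tweezers and inkstone where they lie.

Things in the scene. Friction and masses are not known exactly. Their poses are not given: they have to be found in the camera images.
- plate_centre (a point): Centre of the top face (46 mm above the bench) of the brass dividing plate, a disc 200 mm across on an iron foot screwed to the bench. The index arm turns about the vertical line through it; hub, clip and blank stand on that line. 16 holes, 10.4 mm wide, lie 22.5 degrees (33 mm) apart on a circle of 85 mm radius about it.
- next_hole (a point): Mouth of the hole, at the plate's top face, into which the pin must go: the neighbour, clockwise seen from above, of the hole in which the pin starts. With the arm pointing towards the robot this is to the left (+y).
- index_arm (a joint): Angle of the steel index arm about plate_centre, rad: 0 at the start (pin in its first hole), growing clockwise seen from above, 0.3927 at the next hole. A bar 24 mm wide from the hub to the pin, roughly towards the robot; clip and blank turn with it. Once the pin is lifted 0.7 N at the ring swings it and it stays where left; with the pin home it has 1 degree of play.
- index_pin (a joint): Lift of the spring index pin, m: 0 home in a hole, 0.022 at its upper stop. 8 mm thick, round tip, 10 mm deep in the hole: above 0.010 it is clear and the arm can swing. The spring pulls it down with about 4 N at 0, 9 N at 0.022. Let go between holes it rides on the plate (0.010) and drops into the next hole it is swung over.
- pull_ring: Steel ring fixed on the pin, leaning back 29 degrees (rises and swings with it, does not flop): 5 mm wire, 44 mm opening, 54 mm over all. Origin: centre of the opening, 118 mm above the bench with the pin home, 73 mm from the plate's axis. Own z: from foot to top. Own x: axis of the opening, pointing towards the plate's axis and 0.5 rad below level: it faces a finger slanting down and inwards.
- tagua_blank: Ivory-white egg-shaped tagua nut blank, 32 mm across and 43 mm tall, held in a bent brass spring clip on the arm's hub, on the plate's axis; origin at its underside, 90 mm above the bench. It turns with the arm. Not to be touched.
- mouse: Plum-wood mouse figure, loose, 50 mm long, 32 mm tall; origin under its middle. Leave alone.
- canister: Pewter canister with knurled screw lid, loose, 59 mm across, 65 mm tall; origin at the centre of its underside. Leave alone.
- tweezers: Blackened steel tweezers lying flat, loose, 137 mm long, 22 mm wide, 9 mm high; origin under their middle, along their own x. Leave alone.
- inkstone: Grey slate inkstone, loose, 130 x 78 x 20 mm, long way along its own x; origin at the centre of its underside. Leave alone.
- pin_housing_top (a point): Top centre of the pin's round housing on the arm's end, 20 mm across, 81 mm above the bench, 85 mm from the plate's axis, right under the ring's foot.

How it is judged:
By the outcome, as a careful person would: the job done as asked, in the order asked, and still so for the second after the job is handed in, with the robot touching nothing.
It also fails if it takes over 48 s, if anything falls off the work surface, if the arm or the gripper's body presses on something with over 40 N, if the wrist force passes 120 N, or if a joint passes its speed limit or range.

### The arm

A 6-joint arm with a two-finger parallel gripper is mounted at the origin on the work surface. World frame = base frame: x ahead of the robot, y to its left, z up, the work surface at z = 0. Lengths are in m, angles in rad, forces in N, time in s.
With the tool pointing down it reaches from about 0.35 to 0.85 m from the base axis. Payload 8.1 kg.
Tool frame: the origin (TCP) lies at the centre of the arm's flange, where the gripper is bolted on; the fingertips stand 186 mm ahead of it and the grasp point (between the pads) lies 167 mm ahead of it; z points along the fingers, y is the direction in which the jaws open and shut (so a half turn about z gives the same grasp; the last joint's range is limited). The gripper opens to 93 mm and grips with 3 to 60 N. Pads are 15 mm wide; open, the fingers measure 128 mm over their backs; the gripper's body (75 mm by 188 mm) begins 65 mm behind the grasp point.
Start: joints at [1.156, 0.13, 1.488, -0, 1.523, -0.085], TCP at [0.194, 0.568, 0.405] pointing down, gripper open.
Joint ranges: [-2.96, 2.96], [-0.89, 2.26], [0.02, 2.5], [-1.34, 4.48], [0, 2.73], [-2.66, 2.66]. Speed limits (rad/s): [2.39, 2.39, 2.79, 3.14, 3.14, 3.14].

### API

Orientations are given as a rotation vector (axis times angle).
In Python, from plant import robot, viewer, order gives the robot as it stands.
- The arm moves only by the tool apply_moves, never from a script. Its argument "deltas" is a list of rows, each a list of 3 entries, a list of its own where there are three numbers: the finger opening in mm, from 0 to 93, then the shift along the tool's x, y, z in mm, then the turn about the tool's z in rad. In form: [[grip, [dx, dy, dz], yaw], ...]. A call has 1 to 5 rows; each row shifts and turns the commanded pose from where the row before left it, along the tool's axes as they then stand; what a row does not reach is not made up. A row lasts 1/8 s, in which the tool goes at most 62.5 mm and 10.7 degrees, less where a joint would pass 70% of its speed; a pose out of reach is approached as far as the arm can. A call is refused whole if a number of a shift passes 62.5 or a number of a turn 0.188, either way. A call with a gripper value outside its range is refused whole. The fingers move at their own pace and stop on an object; "grip_force" is the grip in N (left out, the last holds). Time passes only in rows, so rows that do not move let the fingers close. It gives the time, the measured TCP pose, the force and the opening at its end, in the units of the state.
- robot.read_state(): the state, without advancing time (a new reading comes with each control period).
- viewer.read_camera(name): name is "scene" or "top"; returns the picture (420x560x3 uint8, blue, green, red); there is no depth.
- viewer.get_calibration(name): a dict with "fx", "fy", "cx", "cy" (pixels), "R" (3x3) and "t" (3): a world point X has camera coordinates R X + t. Camera axes: x right, y down, z forward; pixel columns grow to the right and rows downward; lengths in m; the calibration is good to about 2 mm. A picture is of the moment at which its call begins. get_calibration takes no time and is no camera call.
- order.close_job(): hands the job in, once; it reports no verdict.
The state is a dict: "t": time; "q": joint angles; "dq": joint speeds; "joint_torque": joint torques, N m; "tool_pos": TCP position; "orientation": TCP orientation; "force": force on the tool from outside, world axes, zero at the start; "wrist_torque": the same for the moment, N m; "opening": finger opening in m.
Only numpy, scipy, OpenCV 4.12 (cv2) and the standard library are available. Lean on these libraries where they do the work, as an engineer would, in place of code of your own. Each camera call takes 0.05 s, during which the arm holds its last target. There are 200 camera calls.

## Working session

There is one attempt and no reset: what is moved stays moved. The work goes in short steps, Python scripts to look and compute and a tool call to move; the robot and the scene stay as the last step left them, time stands still between calls to the robot, and variables do not carry over. Pictures are saved under pics/ and viewed, about 8 in all and at most 12, crops included, and the job is handed in when it is done.

Besides the shell and the picture viewer there is one more tool, called after ">>>" as a command line: name --argument value ..., lists and objects as JSON in quotes. apply_moves: Moves the arm, as the interface text tells. Its arguments: {"type":"object","properties":{"deltas":{"type":"array"},"grip_force":{"type":"number"}},"required":["deltas"]}

```bash
mkdir -p pics; ls; python3 - <<'E'
from plant import robot, viewer, order
import cv2
s=robot.read_state();print({k:(v if not hasattr(v,'round') else v) for k,v in s.items()})
for n in("scene","top"):
    cv2.imwrite(f"pics/{n}0.png",viewer.read_camera(n));print(n,viewer.get_calibration(n))
E
```

```text
pics
{'t': 0.0, 'q': array([ 1.15560048e+00,  1.31149486e-01,  1.48927139e+00,  1.43522247e-05,
        1.52301739e+00, -8.54124332e-02]), 'dq': array([-0.00128961,  0.00034883, -0.00097671,  0.00161297, -0.00054048,
       -0.00177848]), 'joint_torque': array([ 1.77310616e-03, -5.59856915e+01, -4.91749942e+01,  7.67496089e-02,
        3.56750528e-02, -1.56266683e-04]), 'tool_pos': array([0.19419234, 0.56746032, 0.40369845]), 'orientation': array([-5.15601878e-01, -3.09851445e+00,  2.80274729e-03]), 'force': array([ 1.14801202, -0.53391186, -0.4776868 ]), 'wrist_torque': array([-0.02298033,  0.03031315, -0.00173313]), 'opening': 0.09287334435951172}
scene {'fx': 456.3459308333586, 'fy': 456.3459308333586, 'cx': 277.472399913008, 'cy': 210.6992837179578, 'R': array([[ 0.85832399,  0.51306839,  0.00638364],
       [ 0.42189104, -0.69860105, -0.57789663],
       [-0.29204087,  0.49871575, -0.816085  ]]), 't': array([-0.53354191, -0.21090994,  1.32120929])}
top {'fx': 445.53898511708235, 'fy': 445.53898511708235, 'cx': 276.8245119033522, 'cy': 204.20478671272164, 'R': array([[ 0.01918333, -0.99979262, -0.00683555],
       [-0.99529811, -0.01844699, -0.09508622],
       [ 0.09494041,  0.00862748, -0.99544557]]), 't': array([-0.02972452,  0.60952314,  1.02499503])}
```

View pics/scene0.png

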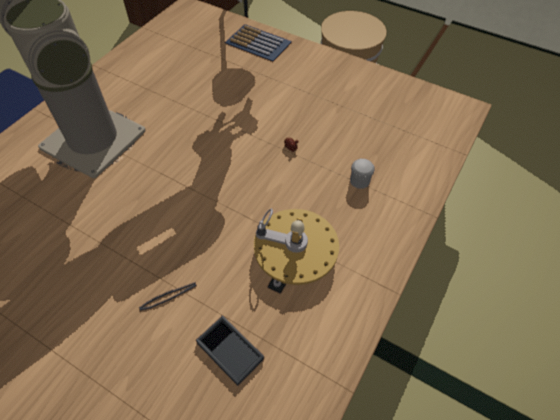

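View pics/top0.png

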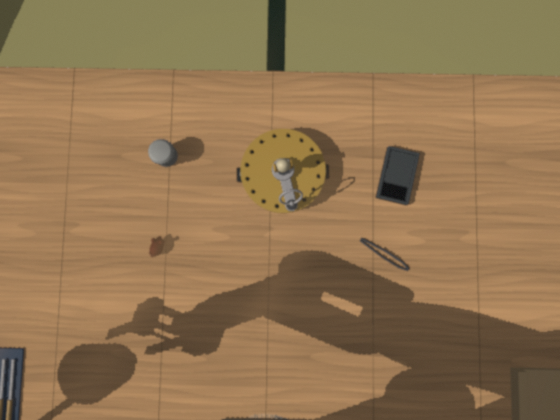

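The scene view shows the brass plate near (297,245), with the arm and ring ending near (262,230). In the top view the plate is near (283,170) and the housing near (292,203). The mouse, canister, tweezers and inkstone are well clear of it. Next I'll measure the plate and holes.

```bash
cat > h.py <<'E'
import numpy as np, cv2
from plant import robot, viewer, order
C={n:viewer.get_calibration(n) for n in("scene","top")}
def ray(n,u,v):
    c=C[n];d=c["R"].T@np.array([(u-c["cx"])/c["fx"],(v-c["cy"])/c["fy"],1]);return -c["R"].T@c["t"],d
def onz(n,u,v,z):
    o,d=ray(n,u,v);return o+d*(z-o[2])/d[2]
def proj(n,X):
    c=C[n];p=c["R"]@np.array(X)+c["t"];return np.array([c["fx"]*p[0]/p[2]+c["cx"],c["fy"]*p[1]/p[2]+c["cy"]])
def tri(a,b):
    (o1,d1),(o2,d2)=ray("scene",*a),ray("top",*b)
    s=np.linalg.lstsq(np.c_[d1,-d2],o2-o1,rcond=None)[0]
    p,q=o1+s[0]*d1,o2+s[1]*d2;return (p+q)/2,np.linalg.norm(p-q)
E
python3 - <<'E'
from h import *
for n,(x,y) in {"scene":(245,190),"top":(235,115)}.items():
    im=cv2.imread(f"pics/{n}0.png");hsv=cv2.cvtColor(im,cv2.COLOR_BGR2HSV)
    roi=im[y:y+105,x:x+105]; hs=hsv[y:y+105,x:x+105]
    cv2.imwrite(f"pics/crop_{n}.png",cv2.resize(roi,None,fx=5,fy=5,interpolation=cv2.INTER_CUBIC))
    m=cv2.inRange(hs,(18,150,60),(32,255,255))
    m=cv2.morphologyEx(m,cv2.MORPH_CLOSE,np.ones((3,3)))
    k,_=cv2.findContours(m,cv2.RETR_EXTERNAL,cv2.CHAIN_APPROX_NONE);k=max(k,key=cv2.contourArea)
    h=cv2.convexHull(k).reshape(-1,2)+[x,y]
    P=np.array([onz(n,u,v,.046)[:2] for u,v in h]);c,r=cv2.minEnclosingCircle(P.astype(np.float32));print(n,c,r)
    # dark holes
    g=cv2.cvtColor(roi,cv2.COLOR_BGR2GRAY);bh=cv2.morphologyEx(g,cv2.MORPH_BLACKHAT,np.ones((7,7)))
    nn,l,st,ce=cv2.connectedComponentsWithStats((bh>35).astype(np.uint8))
    Q=[]
    for i in range(1,nn):
        if 3<st[i,4]<40:
            wt=np.where(l==i,bh,0).astype(float);mo=cv2.moments(wt)
            p=onz(n,mo["m10"]/mo["m00"]+x,mo["m01"]/mo["m00"]+y,.046)[:2]
            if abs(np.hypot(*(p-c))-.085)<.006:Q.append(p)
    Q=np.array(Q)
    from scipy.optimize import least_squares
    f=lambda z:np.hypot(*(Q-z).T)-.085
    s=least_squares(f,c,loss="soft_l1",f_scale=.001);z=s.x
    a=np.degrees(np.arctan2(*(Q-z).T[::-1]));print(len(Q),z,np.round(f(z)*1e3,1),np.round(a%22.5,1),np.round(a,0))
E
```

```text
scene (0.7235292792320251, -0.12565875053405762) 0.007212644908577204
1 [ 0.72167076 -0.12771499] [0.] [2.9] [-132.]
top (0.6920304298400879, -0.029388727620244026) 0.09643430262804031
14 [ 0.68867447 -0.02967375] [ 0.3  0.  -0.1 -0.2 -0.4  0.1  0.1 -0.6 -0.1  0.8  0.3 -0.6  0.5 -0.4] [14.9 14.7 14.9 14.3 14.5 14.4 14.4 14.6 14.3 13.2 14.2 14.5 14.7 14.2] [  15.   -8.  -30.   37.  -53.   59.   82.  -98.  104. -122.  127.  149.
 -143.  172.]
```

View pics/crop_scene.png

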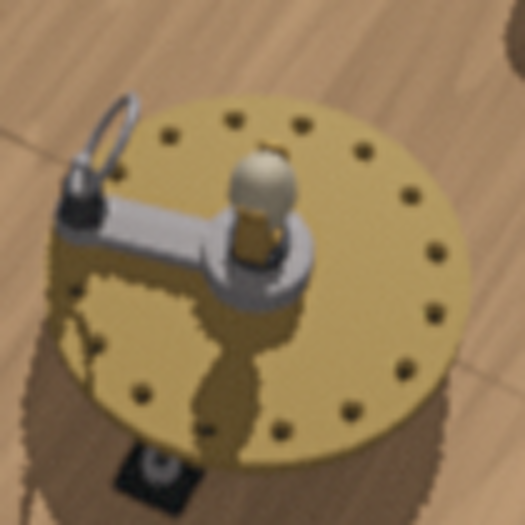

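View pics/crop_top.png

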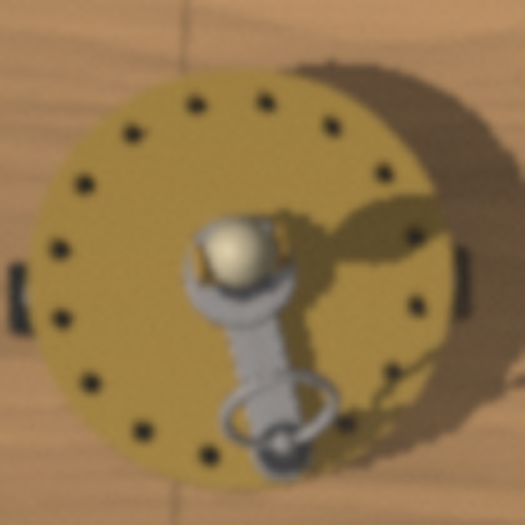

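The crops show 16 holes with the arm at about -165.5 deg, where a hole is hidden. The next hole is at about 172 deg, on the +y side. I'll check this against the scene view and plan the approach.

```bash
python3 - <<'E'
from h import *
from scipy.spatial.transform import Rotation as Ro
px=np.array([(170,135),(235,120),(302,125),(364,151),(411,196),(437,252),(435,314),(405,370),(352,411),(282,431),(206,429),(142,394),(97,345),(77,291),(118,172)])
P=np.array([onz("scene",(u+.5)/5-.5+245,(v+.5)/5-.5+190,.046)[:2] for u,v in px])
from scipy.optimize import least_squares
z=least_squares(lambda z:np.hypot(*(P-z).T)-.085,[.69,-.03]).x
print(z,np.round((np.hypot(*(P-z).T)-.085)*1e3,1),np.round(np.degrees(np.arctan2(*(P-z).T[::-1]))%22.5,1))
C0=np.array([.6887,-.0297]);th=np.radians(-165.6);e=np.array([np.cos(th),np.sin(th)])
for n,o in(("scene",(245,190)),("top",(235,115))):
  for nm,r,h in(("ring",.073,.118),("ringtop",.073-.0245*np.sin(.5),.118+.0245*np.cos(.5)),("hous",.085,.081),("blanktop",0,.133)):
    p=proj(n,[*(C0+r*e),h]);print(n,nm,np.round((p-o+.5)*5-.5))
# ring top: scene crop (130,98), top crop (289,376)
c=lambda q,o:(np.array(q)+.5)/5-.5+o
print(tri(c((130,98),(245,190)),c((289,376),(235,115))))
s=robot.read_state();R=Ro.from_rotvec(s["orientation"]).as_matrix();print(R.round(4))
print(R.T@(np.array([*(C0+.073*e),.405])-s["tool_pos"])*1e3)
E
```

```text
[ 0.69078242 -0.03189083] [ 0.8  0.1  0.2  0.4 -0.1  0.3  0.  -0.2 -0.2 -0.1  2.1 -0.1 -0.4 -0.3
 -0.1] [14.1 14.3 14.6 14.7 14.5 14.7 14.4 14.4 14.7 14.6 14.4 14.4 14.8 16.8
 13.9]
scene ring [104. 139.]
scene ringtop [129. 118.]
scene hous [ 81. 178.]
scene blanktop [263. 159.]
top ring [278. 411.]
top ringtop [273. 379.]
top hous [283. 446.]
top blanktop [240. 243.]
(array([ 0.63004256, -0.04960743,  0.15989822]), np.float64(0.004866716416533833))
[[-9.461e-01  3.239e-01 -7.000e-04]
 [ 3.239e-01  9.461e-01 -1.500e-03]
 [ 1.000e-04 -1.700e-03 -1.000e+00]]
[-6.00222928e+02 -4.44938598e+02 -5.41285519e-01]
```

>>> apply_moves --deltas '[[93,[-46,-40,0],0],[93,[-46,-40,0],0],[93,[-46,-40,0],0],[93,[-46,-40,0],0],[93,[-46,-40,0],0]]'

```text
t: 0.72
tool_pos: [0.3476, 0.3021, 0.4044]
orientation: [-0.515, -3.099, 0.0]
force: [0.9, 0.2, 0.8]
opening: 0.0931
```

>>> apply_moves --deltas '[[93,[-46,-40,0],0],[93,[-46,-40,0],0],[93,[-46,-40,0],0],[93,[-46,-40,0],0],[93,[-46,-40,0],0]]'

```text
t: 1.35
tool_pos: [0.5005, 0.0383, 0.4045]
orientation: [-0.516, -3.099, -0.0]
force: [1.2, 0.3, -0.0]
opening: 0.0931
```

>>> apply_moves --deltas '[[93,[-46,-40,0],0],[93,[-46,-40,0],0],[93,[0,0,0],-0.187],[93,[0,0,0],-0.187],[93,[0,0,0],-0.187]]'

```text
t: 1.98
tool_pos: [0.561, -0.0656, 0.404]
orientation: [0.371, -3.118, -0.001]
force: [-0.9, 0.5, 0.4]
opening: 0.0936
```

```bash
python3 - <<'E'
from h import *
from scipy.spatial.transform import Rotation as Ro
s=robot.read_state();print(s["t"],s["q"].round(3),s["tool_pos"],Ro.from_rotvec(s["orientation"]).as_matrix().round(3).tolist())
a=viewer.read_camera("scene")[60:280,150:400];b=viewer.read_camera("top")[100:320,180:430]
cv2.imwrite("pics/g1.png",np.vstack([cv2.resize(i,(660,580)) for i in(a,)]));cv2.imwrite("pics/g1t.png",cv2.resize(b,(660,580)))
E
```

```text
1.975 [-0.207  0.037  1.589  0.     1.518 -2.015] [ 0.56102296 -0.06555642  0.40396047] [[-0.972, -0.235, -0.001], [-0.235, 0.972, 0.0], [0.001, 0.001, -1.0]]
```

View pics/g1.png

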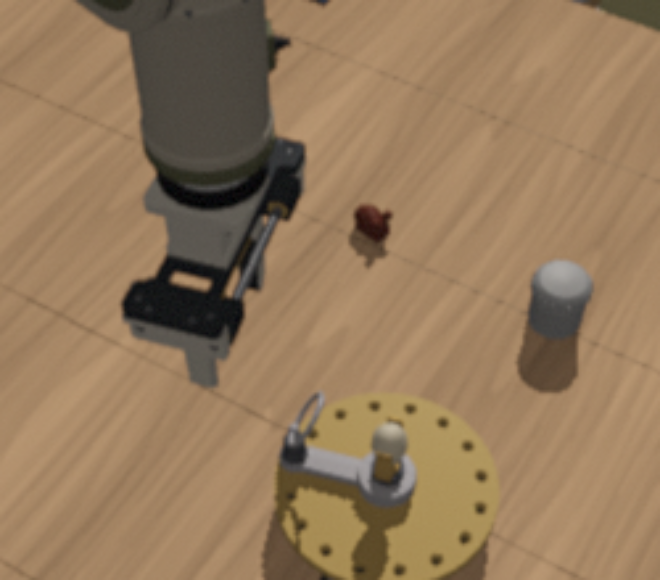

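View 5: the gripper hangs at about (205,330) in the crop, with narrow fingertips near (203,370). The ring is at about (308,412). The moves only yaw the tool, so I'll check how the arm behaves at the edge of its reach, because the finger needs to slant to hook the ring.

>>> apply_moves --deltas '[[93,[0,0,-60],0],[93,[0,0,-60],0],[93,[0,0,-60],0],[93,[0,0,-60],0],[93,[0,0,-60],0]]'

```text
t: 2.7
tool_pos: [0.5607, -0.065, 0.7066]
orientation: [-0.354, 3.121, -0.0]
force: [1.1, -0.8, -0.0]
opening: 0.0933
```

>>> apply_moves --deltas '[[93,[-30,0,-50],0],[93,[-30,0,-50],0],[93,[-30,0,-50],0],[93,[-30,0,-50],0],[93,[-30,0,-50],0]]'

```text
t: 3.32
tool_pos: [0.6104, -0.0347, 0.8308]
orientation: [-0.349, 3.066, -0.014]
force: [0.4, -0.6, -1.4]
opening: 0.0928
```

```bash
python3 - <<'E'
from h import *
from scipy.spatial.transform import Rotation as Ro
s=robot.read_state();print(s["t"],s["q"].round(3),s["tool_pos"],Ro.from_rotvec(s["orientation"]).as_matrix().round(3).tolist())
E
```

```text
3.325 [-0.142  0.62   0.029  0.008  2.436 -1.933] [ 0.61037027 -0.03470312  0.83084656] [[-0.973, -0.224, 0.057], [-0.225, 0.974, -0.003], [-0.055, -0.015, -0.998]]
```

The tilt grows at full stretch, in the direction I need. Next: does it persist when backing off?

>>> apply_moves --deltas '[[93,[-60,0,0],0],[93,[-60,0,0],0],[93,[-60,0,0],0]]'

```text
t: 3.7
tool_pos: [0.6909, 0.0085, 0.7771]
orientation: [-0.34, 2.965, -0.035]
force: [-0.4, -0.5, 0.2]
opening: 0.0929
```

>>> apply_moves --deltas '[[93,[60,0,15],0],[93,[60,0,15],0],[93,[0,0,0],0]]'

```text
t: 4.08
tool_pos: [0.643, -0.0073, 0.7638]
orientation: [-0.341, 2.972, -0.034]
force: [0.6, -0.4, 0.6]
opening: 0.0929
```

```bash
python3 - <<'E'
from h import *
from scipy.spatial.transform import Rotation as Ro
s=robot.read_state();print(s["t"],s["q"].round(3),s["tool_pos"],Ro.from_rotvec(s["orientation"]).as_matrix().round(3).tolist())
E
```

```text
4.075 [-0.094  0.384  0.523  0.01   2.084 -1.887] [ 0.64295209 -0.00732824  0.76379925] [[-0.963, -0.223, 0.151], [-0.227, 0.974, -0.006], [-0.146, -0.04, -0.989]]
```

The tilt persists (8.7 deg), so I'll build up to about 30 deg, toward world +x, which lies between the ring's start and end directions.

>>> apply_moves --deltas '[[93,[-59,-14,0],0],[93,[-59,-14,0],0],[93,[-59,-14,0],0],[93,[-59,-14,0],0],[93,[-59,-14,0],0]]'

```text
t: 4.7
tool_pos: [0.7771, -0.0064, 0.7135]
orientation: [-0.327, 2.834, -0.058]
force: [-0.2, 0.2, 1.0]
opening: 0.0929
```

>>> apply_moves --deltas '[[93,[-59,-14,-10],0],[93,[-59,-14,-10],0],[93,[-59,-14,-10],0],[93,[-59,-14,-10],0],[93,[-59,-14,-10],0]]'

```text
t: 5.32
tool_pos: [0.8255, -0.0045, 0.7178]
orientation: [-0.303, 2.615, -0.091]
force: [-0.2, 0.7, -0.0]
opening: 0.0932
```

```bash
cat > st.py <<'E'
from h import *
from scipy.spatial.transform import Rotation as Ro
def st():
    s=robot.read_state();R=Ro.from_rotvec(s["orientation"]).as_matrix();print(round(s["t"],2),s["q"].round(3),s["tool_pos"].round(4),"tilt",np.degrees(np.arccos(-R[2,2])).round(1),R.round(3).tolist(),"F",s["force"].round(1),"tip",(s["tool_pos"]+.186*R[:,2]).round(4));return s,R
if __name__=="__main__":st()
E
python3 st.py
```

```text
5.33 [-0.074  0.831  0.022  0.029  1.777 -1.862] [ 0.8255 -0.0045  0.7178] tilt 29.4 [[-0.849, -0.197, 0.49], [-0.23, 0.973, -0.008], [-0.475, -0.12, -0.872]] F [-0.2  0.7 -0. ] tip [ 0.9167 -0.006   0.5557]
```

>>> apply_moves --deltas '[[93,[-58,-14,-15],0],[93,[-58,-14,-15],0],[93,[-58,-14,-15],0]]'

```text
t: 5.7
tool_pos: [0.8291, -0.0043, 0.7547]
orientation: [-0.29, 2.48, -0.11]
force: [-0.4, 0.8, 0.4]
opening: 0.093
```

```bash
python3 - <<'E'
from st import *
s,R=st()
zx=R[:,2]; yaw_h=np.arctan2(R[2,1],R[2,0]); print("R[2,:2]",R[2])
# yaw to make tool y level
print("yaw for level y", np.arctan2(R[2,1],R[2,0]))
E
```

```text
5.7 [-0.075  0.799  0.022  0.037  1.673 -1.863] [ 0.8291 -0.0043  0.7547] tilt 37.1 [[-0.776, -0.181, 0.604], [-0.233, 0.972, -0.009], [-0.585, -0.148, -0.797]] F [-0.4  0.8  0.4] tip [ 0.9414 -0.0059  0.6064]
R[2,:2] [-0.58537123 -0.14779992 -0.79717985]
yaw for level y -2.8942725846384647
```

>>> apply_moves --deltas '[[93,[0,0,0],0.124],[93,[0,0,0],0.123],[93,[50,-5,13],0],[93,[55,-10,13],0],[93,[55,-10,13],0]]'

```text
t: 6.32
tool_pos: [0.7772, -0.02, 0.6938]
orientation: [0.016, 2.487, -0.007]
force: [0.6, -0.6, 0.9]
opening: 0.0926
```

>>> apply_moves --deltas '[[93,[55,-10,13],0],[93,[55,-10,13],0],[93,[55,-10,13],0],[93,[55,-10,13],0],[93,[0,0,0],0]]'

```text
t: 6.95
tool_pos: [0.6335, -0.0582, 0.5126]
orientation: [0.018, 2.506, -0.005]
force: [0.2, -0.7, -0.4]
opening: 0.0928
```

```bash
python3 - <<'E'
from st import *
s,R=st()
t=np.array([.583,-.101,.166])-.186*R[:,2]
print(R.T@(t-s["tool_pos"])*1e3)
E
```

```text
6.95 [-0.207 -0.098  1.592  0.134  1.025 -1.796] [ 0.6335 -0.0582  0.5126] tilt 36.4 [[-0.805, 0.014, 0.594], [0.012, 1.0, -0.008], [-0.594, 0.001, -0.805]] F [ 0.2 -0.7 -0.4] tip [ 0.7439 -0.0596  0.363 ]
[245.91351022 -43.83795254  63.28773462]
```

>>> apply_moves --deltas '[[93,[49,-9,10],0],[93,[49,-9,10],0],[93,[49,-9,10],0],[93,[49,-9,10],0],[93,[49,-9,10],0]]'

```text
t: 7.58
tool_pos: [0.4717, -0.102, 0.3373]
orientation: [0.014, 2.486, -0.012]
force: [-0.7, -0.6, 0.3]
opening: 0.0936
```

```bash
python3 - <<'E'
from st import *
s,R=st()
t=np.array([.583,-.101,.166])-.186*R[:,2]
print(R.T@(t-s["tool_pos"])*1e3)
for n,(x,y,w,h) in {"scene":(180,150,140,110),"top":(220,120,140,110)}.items():
    cv2.imwrite(f"pics/p1{n}.png",cv2.resize(viewer.read_camera(n)[y:y+h,x:x+w],None,fx=5,fy=5,interpolation=cv2.INTER_CUBIC))
    for o in(.052,-.052): print(n,o,((proj(n,s["tool_pos"]+R@[0,o,.186])-(x,y)+.5)*5).round())
E
```

```text
7.58 [-0.413 -0.475  2.221  0.33   0.806 -2.13 ] [ 0.4717 -0.102   0.3373] tilt 37.5 [[-0.793, 0.013, 0.609], [0.007, 1.0, -0.012], [-0.609, -0.005, -0.793]] F [-0.7 -0.6  0.3] tip [ 0.585  -0.1042  0.1898]
[16.0899386   3.3256392  17.60171414]
scene 0.052 [357. 219.]
scene -0.052 [214. 393.]
top 0.052 [368. 447.]
top -0.052 [628. 455.]
```

View pics/p1scene.png

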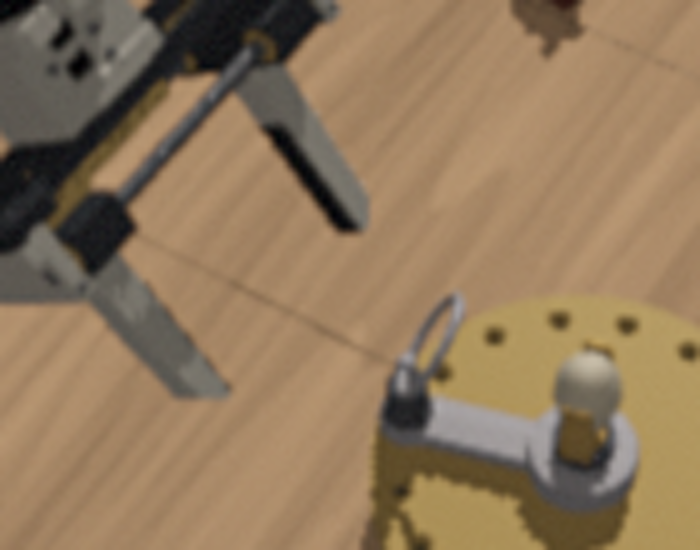

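View pics/p1top.png

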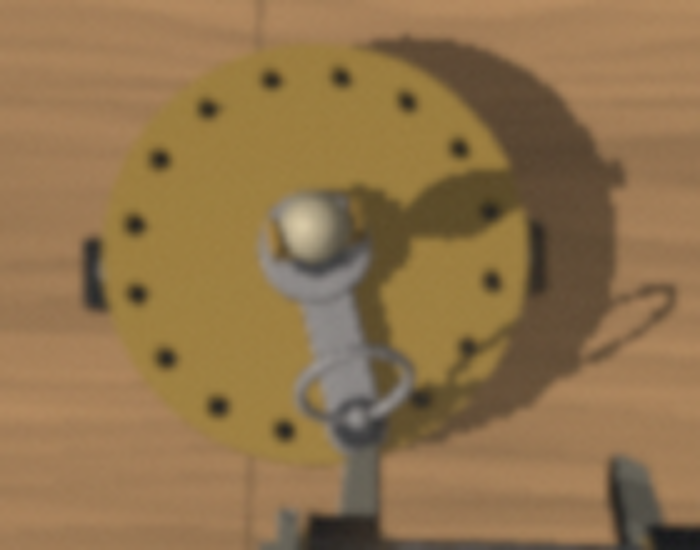

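View 6 (scene) shows the slim fingertips at about (350,225) and (215,392), with the ring at (433,342). View 7 (top) shows the ring at (356,388) and the +y finger at (362,450). Both match the predictions to within a pixel or two of the original image, so I'll align and insert.

>>> apply_moves --deltas '[[93,[16,4,17],0],[93,[0,0,15],0],[93,[0,0,15],0],[93,[0,0,15],0],[93,[0,0,0],0]]'

```text
t: 8.3
tool_pos: [0.4975, -0.0979, 0.2767]
orientation: [0.014, 2.491, -0.009]
force: [-0.2, 0.5, 0.2]
opening: 0.093
```

>>> apply_moves --deltas '[[93,[0,0,12],0],[93,[0,0,12],0],[93,[0,0,12],0],[93,[0,0,8],0],[93,[0,0,0],0]]'

```text
t: 8.93
tool_pos: [0.5216, -0.0977, 0.2383]
orientation: [0.015, 2.496, -0.007]
force: [0.4, 0.7, -1.2]
opening: 0.0931
```

```bash
python3 - <<'E'
from st import *
s,R=st();print("finger tip",s["tool_pos"]+R@[0,.052,.186])
im=[]
for n,(x,y,w,h) in {"scene":(215,165,80,80),"top":(250,150,80,80)}.items():
    im.append(cv2.resize(viewer.read_camera(n)[y:y+h,x:x+w],None,fx=5,fy=5,interpolation=cv2.INTER_CUBIC))
cv2.imwrite("pics/in1.png",np.hstack(im))
E
```

```text
8.93 [-0.355 -0.164  2.174  0.396  0.549 -2.191] [ 0.5216 -0.0977  0.2383] tilt 37.0 [[-0.798, 0.013, 0.602], [0.009, 1.0, -0.009], [-0.602, -0.001, -0.799]] F [ 0.4  0.7 -1.2] tip [ 0.6335 -0.0993  0.0898]
finger tip [ 0.63419208 -0.04729448  0.08969756]
```

View pics/in1.png

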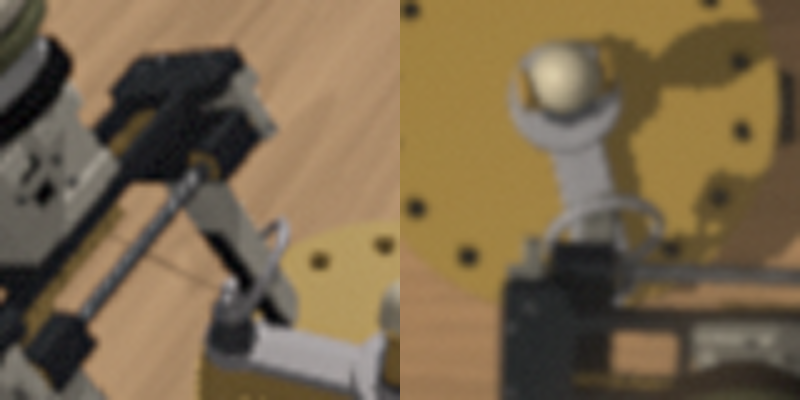

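View 8: the finger passes through the ring with no force. The ring wire crosses in front of the finger at (265,270) on the left, and the finger shows inside the ring at (600,230) on the right. Lifting straight up now.

>>> apply_moves --deltas '[[93,[-3,0,-4],0],[93,[-3,0,-4],0],[93,[-3,0,-4],0],[93,[-3,0,-4],0],[93,[0,0,0],0]]'

```text
t: 9.65
tool_pos: [0.5207, -0.0975, 0.2576]
orientation: [0.016, 2.496, -0.007]
force: [-0.4, -0.7, -0.4]
opening: 0.0935
```

>>> apply_moves --deltas '[[93,[-1.8,0,-2.4],0],[93,[-1.8,0,-2.4],0],[93,[0,0,0],0]]'

```text
t: 10.02
tool_pos: [0.5199, -0.0973, 0.2621]
orientation: [0.015, 2.499, -0.006]
force: [-3.0, 0.0, -2.5]
opening: 0.093
```

>>> apply_moves --deltas '[[93,[-1.8,0,-2.4],0],[93,[-1.8,0,-2.4],0],[93,[0,0,0],0]]'

```text
t: 10.4
tool_pos: [0.52, -0.0973, 0.2684]
orientation: [0.015, 2.499, -0.006]
force: [-4.5, -0.7, -5.6]
opening: 0.0928
```

```bash
python3 - <<'E'
from st import *
s,R=st();print("finger tip",s["tool_pos"]+R@[0,.052,.186])
E
```

```text
10.4 [-0.355 -0.221  2.16   0.354  0.618 -2.142] [ 0.52   -0.0973  0.2684] tilt 36.8 [[-0.8, 0.012, 0.599], [0.01, 1.0, -0.008], [-0.599, -0.0, -0.801]] F [-4.5 -0.7 -5.6] tip [ 0.6315 -0.0988  0.1195]
finger tip [ 0.63213119 -0.04676233  0.11944772]
```

>>> apply_moves --deltas '[[93,[-1.8,0,-2.4],0],[93,[-1.8,0,-2.4],0],[93,[-1.8,0,-2.4],0],[93,[0,0,0],0]]'

```text
t: 10.9
tool_pos: [0.5201, -0.0973, 0.2777]
orientation: [0.015, 2.499, -0.006]
force: [-6.7, -1.2, -7.2]
opening: 0.0928
```

```bash
python3 - <<'E'
from st import *
s,R=st();print("finger tip",s["tool_pos"]+R@[0,.052,.186])
im=[]
for n,(x,y,w,h) in {"scene":(215,165,80,80),"top":(250,150,80,80)}.items():
    im.append(cv2.resize(viewer.read_camera(n)[y:y+h,x:x+w],None,fx=5,fy=5,interpolation=cv2.INTER_CUBIC))
cv2.imwrite("pics/up1.png",np.hstack(im))
E
```

```text
10.9 [-0.355 -0.235  2.153  0.345  0.638 -2.13 ] [ 0.5201 -0.0973  0.2777] tilt 36.8 [[-0.8, 0.012, 0.6], [0.01, 1.0, -0.008], [-0.6, -0.001, -0.8]] F [-6.7 -1.2 -7.2] tip [ 0.6317 -0.0988  0.1288]
finger tip [ 0.6323004  -0.04677079  0.12878474]
```

View pics/up1.png

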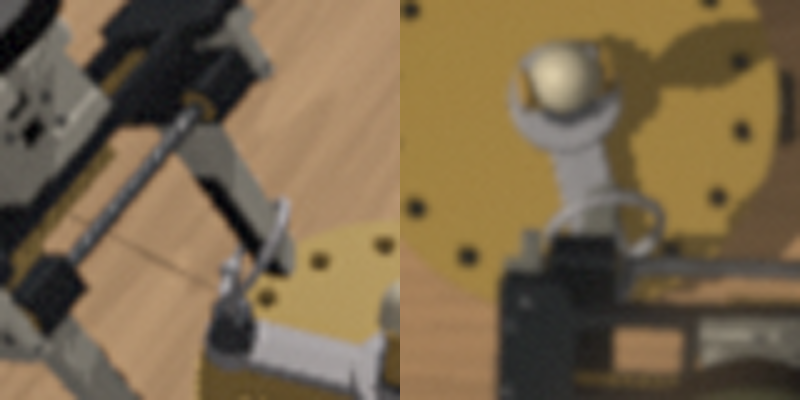

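View 9: the ring is raised about 15 mm (its top moved from row 222 to row 200 in the crop), and the force is about 7 N down, as the spring should give at that lift. Now the swing.

>>> apply_moves --deltas '[[93,[0.8,4.8,-0.6],0],[93,[0.5,4.8,-0.4],0],[93,[0.2,4.8,-0.2],0],[93,[0,0,0],0]]'

```text
t: 11.5
tool_pos: [0.5187, -0.0824, 0.278]
orientation: [0.015, 2.497, -0.005]
force: [-1.9, 0.9, -6.4]
opening: 0.0929
```

>>> apply_moves --deltas '[[93,[-0.1,4.8,0.1],0],[93,[-0.3,3.5,0.2],0],[93,[0,0,0],0]]'

```text
t: 11.88
tool_pos: [0.5192, -0.0743, 0.2776]
orientation: [0.015, 2.498, -0.005]
force: [-4.3, 1.3, -6.7]
opening: 0.0931
```

```bash
cat > ang.py <<'E'
from st import *
s,R=st();print("finger tip",s["tool_pos"]+R@[0,.052,.186])
def meas(tag):
    im=[]
    for n,(x,y,w,h) in {"scene":(215,165,80,80),"top":(250,150,80,80)}.items():
        f=viewer.read_camera(n);cv2.imwrite(f"pics/full_{tag}_{n}.png",f)
        im.append(cv2.resize(f[y:y+h,x:x+w],None,fx=5,fy=5,interpolation=cv2.INTER_CUBIC))
    cv2.imwrite(f"pics/{tag}.png",np.hstack(im))
import sys;meas(sys.argv[1])
E
python3 ang.py sw1; python3 - <<'E'
import sys;sys.path.insert(0,'.')
from h import *
# bar angle in scene: bar grey mid pts; predicted px of housing top and bar mid for a set of angles
for a in(0,.33,.3927):
  th=np.radians(-165.5)-a;e=np.array([np.cos(th),np.sin(th)])
  print(a,[((proj("scene",[*(np.array([.6897,-.0308])+r*e),z])-(215,165)+.5)*5).round().tolist() for r,z in((.085,.081),(.045,.065),(.0613,.1395),(.0613,.1545))],
   [((proj("top",[*(np.array([.6897,-.0308])+r*e),z])-(250,150)+.5)*5+[400,0]).round().tolist() for r,z in((.045,.065),(.0613,.1545))])
E
```

```text
11.88 [-0.303 -0.253  2.168  0.298  0.625 -2.05 ] [ 0.5192 -0.0743  0.2776] tilt 36.9 [[-0.8, 0.012, 0.6], [0.01, 1.0, -0.008], [-0.6, -0.0, -0.8]] F [-4.3  1.3 -6.7] tip [ 0.6307 -0.0757  0.1288]
finger tip [ 0.63136457 -0.02369725  0.12879919]
0 [[232.0, 307.0], [315.0, 346.0], [280.0, 246.0], [280.0, 226.0]] [[590.0, 189.0], [602.0, 198.0]]
0.33 [[259.0, 262.0], [328.0, 322.0], [300.0, 213.0], [300.0, 193.0]] [[557.0, 191.0], [554.0, 201.0]]
0.3927 [[266.0, 254.0], [332.0, 318.0], [305.0, 207.0], [306.0, 187.0]] [[551.0, 190.0], [545.0, 200.0]]
```

View pics/sw1.png

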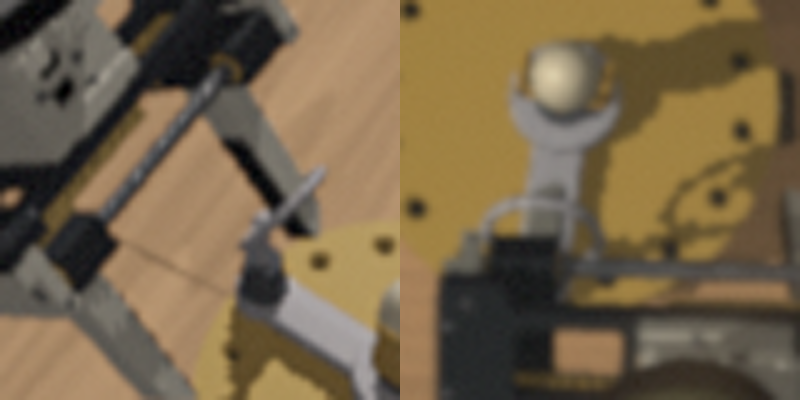

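View 10: the arm has swung to near the next hole, with the housing at about (265,262). I'll measure the bar's angle numerically.

```bash
cat > bar.py <<'E'
from h import *
import sys
def bar(f):
    s=cv2.cvtColor(f,cv2.COLOR_BGR2HSV);P=[]
    C0=np.array([.6897,-.0308]);out=[]
    for v in range(181,189):
        sat=s[v,268:305,1].astype(float);w=np.clip(130-sat,0,80)
        # keep only connected around strongest
        k=np.argmax(np.convolve(w,np.ones(8),"same"));lo,hi=max(0,k-8),k+9
        ww=w[lo:hi];u=268+lo+(ww*np.arange(len(ww))).sum()/ww.sum()
        p=onz("top",u,v,.065)[:2];d=p-C0;out.append((v,round(u,2),round(np.hypot(*d)*1e3),round((-165.5-np.degrees(np.arctan2(d[1],d[0])))%360,1)))
    return out
for a in sys.argv[1:]:print(a,bar(cv2.imread(a)))
E
python3 bar.py pics/top0.png pics/full_sw1_top.png
```

```text
pics/top0.png [(181, np.float64(285.44), 30, np.float64(2.0)), (182, np.float64(285.87), 32, np.float64(1.1)), (183, np.float64(286.06), 35, np.float64(1.3)), (184, np.float64(286.19), 37, np.float64(1.6)), (185, np.float64(286.47), 40, np.float64(1.3)), (186, np.float64(286.82), 42, np.float64(0.9)), (187, np.float64(287.05), 44, np.float64(0.9)), (188, np.float64(287.57), 47, np.float64(0.1))]
pics/full_sw1_top.png [(181, np.float64(281.09), 30, np.float64(21.3)), (182, np.float64(281.02), 32, np.float64(21.0)), (183, np.float64(280.86), 34, np.float64(21.1)), (184, np.float64(280.67), 37, np.float64(21.3)), (185, np.float64(280.5), 39, np.float64(21.4)), (186, np.float64(280.34), 41, np.float64(21.5)), (187, np.float64(280.24), 44, np.float64(21.3)), (188, np.float64(279.99), 46, np.float64(21.6))]
```

>>> apply_moves --deltas '[[93,[-0.2,2.5,0.2],0],[93,[0,0,0],0]]'

```text
t: 12.22
tool_pos: [0.5194, -0.0721, 0.2776]
orientation: [0.016, 2.498, -0.006]
force: [-5.2, -0.6, -7.3]
opening: 0.0929
```

```bash
python3 ang.py sw2; python3 bar.py pics/full_sw2_top.png
```

```text
12.22 [-0.298 -0.254  2.169  0.292  0.623 -2.041] [ 0.5194 -0.0721  0.2776] tilt 36.9 [[-0.8, 0.013, 0.6], [0.01, 1.0, -0.008], [-0.6, -0.0, -0.8]] F [-5.2 -0.6 -7.3] tip [ 0.631  -0.0736  0.1287]
finger tip [ 0.63165617 -0.02165193  0.12871318]
pics/full_sw2_top.png [(181, np.float64(280.68), 30, np.float64(23.0)), (182, np.float64(280.53), 32, np.float64(23.0)), (183, np.float64(280.38), 35, np.float64(22.9)), (184, np.float64(280.18), 37, np.float64(23.0)), (185, np.float64(280.08), 39, np.float64(22.8)), (186, np.float64(279.96), 42, np.float64(22.6)), (187, np.float64(279.75), 44, np.float64(22.8)), (188, np.float64(278.93), 46, np.float64(24.6))]
```

>>> apply_moves --deltas '[[93,[-0.1,0.8,0],0],[93,[1.2,0,1.6],0],[93,[1.2,0,1.6],0],[93,[1.2,0,1.6],0],[93,[0,0,0],0]]'

```text
t: 12.95
tool_pos: [0.5195, -0.0715, 0.2717]
orientation: [0.016, 2.498, -0.006]
force: [-5.3, -0.1, -6.4]
opening: 0.093
```

>>> apply_moves --deltas '[[93,[1.2,0,1.6],0],[93,[1.2,0,1.6],0],[93,[0,0,0],0]]'

```text
t: 13.32
tool_pos: [0.5196, -0.0715, 0.2678]
orientation: [0.016, 2.498, -0.006]
force: [-6.7, -0.2, -4.7]
opening: 0.0929
```

```bash
python3 ang.py lo1; python3 bar.py pics/full_lo1_top.png
```

```text
13.32 [-0.296 -0.238  2.175  0.3    0.601 -2.05 ] [ 0.5196 -0.0715  0.2678] tilt 36.9 [[-0.8, 0.013, 0.6], [0.01, 1.0, -0.008], [-0.6, -0.0, -0.8]] F [-6.7 -0.2 -4.7] tip [ 0.6312 -0.073   0.119 ]
finger tip [ 0.63187224 -0.02100749  0.11895415]
pics/full_lo1_top.png [(181, np.float64(280.56), 30, np.float64(23.6)), (182, np.float64(280.38), 32, np.float64(23.6)), (183, np.float64(280.22), 35, np.float64(23.5)), (184, np.float64(280.09), 37, np.float64(23.3)), (185, np.float64(279.96), 39, np.float64(23.2)), (186, np.float64(279.75), 42, np.float64(23.3)), (187, np.float64(279.51), 44, np.float64(23.5)), (188, np.float64(279.33), 46, np.float64(23.5))]
```

The load is still on the finger below the 10 mm riding height, so the pin is entering the hole. I'll keep lowering.

>>> apply_moves --deltas '[[93,[1.8,0,2.4],0],[93,[1.8,0,2.4],0],[93,[0,0,0],0]]'

```text
t: 13.8
tool_pos: [0.52, -0.0714, 0.2625]
orientation: [0.016, 2.496, -0.006]
force: [-5.4, 1.0, -3.5]
opening: 0.0926
```

>>> apply_moves --deltas '[[93,[3,0,4],0],[93,[3,0,4],0],[93,[3,0,4],0],[93,[0,0,0],0]]'

```text
t: 14.3
tool_pos: [0.5198, -0.0715, 0.2469]
orientation: [0.016, 2.497, -0.006]
force: [0.1, 0.4, -0.3]
opening: 0.093
```

```bash
python3 ang.py lo2; python3 bar.py pics/full_lo2_top.png
```

```text
14.3 [-0.296 -0.201  2.188  0.324  0.553 -2.077] [ 0.5198 -0.0715  0.2469] tilt 36.9 [[-0.799, 0.013, 0.601], [0.01, 1.0, -0.008], [-0.601, -0.001, -0.799]] F [ 0.1  0.4 -0.3] tip [ 0.6316 -0.0731  0.0982]
finger tip [ 0.63224617 -0.02107581  0.09814576]
pics/full_lo2_top.png [(181, np.float64(280.6), 30, np.float64(23.4)), (182, np.float64(280.4), 32, np.float64(23.5)), (183, np.float64(280.21), 35, np.float64(23.5)), (184, np.float64(280.12), 37, np.float64(23.2)), (185, np.float64(279.99), 39, np.float64(23.1)), (186, np.float64(279.79), 42, np.float64(23.2)), (187, np.float64(279.6), 44, np.float64(23.2)), (188, np.float64(279.33), 46, np.float64(23.5))]
```

View pics/lo2.png

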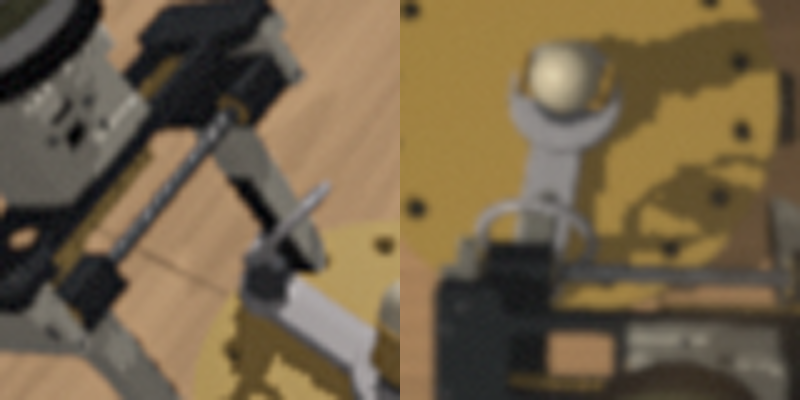

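View 11: the housing and ring have come down, with the ring top at (325,185) and the lifted stem no longer visible. The finger is force-free in the middle of the ring. Withdrawing along the finger's axis.

>>> apply_moves --deltas '[[93,[0,0,-12],0],[93,[0,0,-15],0],[93,[0,0,-15],0],[93,[0,0,-20],0],[93,[0,0,0],0]]'

```text
t: 15.02
tool_pos: [0.4828, -0.0712, 0.2983]
orientation: [0.016, 2.494, -0.008]
force: [0.2, 0.4, 0.5]
opening: 0.093
```

>>> apply_moves --deltas '[[93,[0,0,-35],0],[93,[0,0,-35],0],[93,[0,0,-35],0],[93,[0,0,-20],0],[93,[0,0,0],0]]'

```text
t: 15.65
tool_pos: [0.4077, -0.0702, 0.3979]
orientation: [0.016, 2.494, -0.008]
force: [0.5, -0.1, -0.7]
opening: 0.0931
```

```bash
python3 ang.py end; python3 bar.py pics/full_end_top.png; python3 - <<'E'
from h import *
a=cv2.imread("pics/full_end_scene.png");b=cv2.imread("pics/full_end_top.png")
c0=cv2.imread("pics/scene0.png")
r=lambda i,x,y,w,h:cv2.resize(i[y:y+h,x:x+w],(400,400),interpolation=cv2.INTER_CUBIC)
cv2.imwrite("pics/fin.png",np.hstack([r(a,245,185,80,80),r(b,235,115,100,100)]))
# other objects unmoved: difference to start near each
t0=cv2.imread("pics/top0.png")
for n,(x,y,w,h) in dict(mouse=(145,232,30,28),can=(145,135,35,35),tw=(355,235,60,40),ink=(370,140,55,68)).items():
    p=cv2.absdiff(t0,b)[y:y+h,x:x+w];print(n,p.mean().round(1),(p.max(2)>40).sum())
# ring top height from scene: home vs. raised at new angle
C0=np.array([.6897,-.0308]);th=np.radians(-188);e=np.array([np.cos(th),np.sin(th)])
for l in(0,.01):print(l,[((proj("scene",[*(C0+rr*e),z+l])-(245,185)+.5)*5).round().tolist() for rr,z in((.06,.1417),(.073,.118))])
E
```

```text
15.65 [-0.401 -0.783  2.295  0.267  1.034 -2.026] [ 0.4077 -0.0702  0.3979] tilt 37.1 [[-0.798, 0.013, 0.603], [0.01, 1.0, -0.01], [-0.603, -0.002, -0.798]] F [ 0.5 -0.1 -0.7] tip [ 0.5199 -0.072   0.2495]
finger tip [ 0.52061749 -0.01995671  0.24943785]
pics/full_end_top.png [(181, np.float64(280.62), 30, np.float64(23.3)), (182, np.float64(280.39), 32, np.float64(23.6)), (183, np.float64(280.26), 35, np.float64(23.3)), (184, np.float64(280.13), 37, np.float64(23.2)), (185, np.float64(279.98), 39, np.float64(23.1)), (186, np.float64(279.78), 42, np.float64(23.2)), (187, np.float64(279.57), 44, np.float64(23.3)), (188, np.float64(279.32), 46, np.float64(23.5))]
mouse 2.4 0
can 2.9 0
tw 5.5 133
ink 4.3 123
0 [[158.0, 106.0], [135.0, 122.0]]
0.01 [[158.0, 92.0], [135.0, 109.0]]
```

View pics/fin.png

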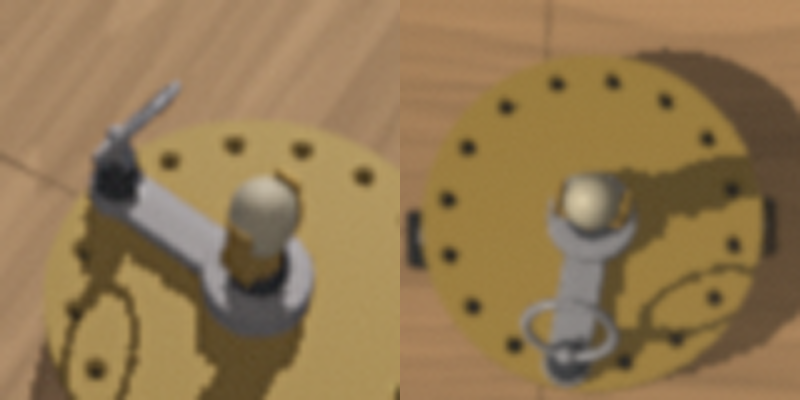

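View 12 (last): the arm points at the next hole and the finger is clear. In the scene crop the ring top is at (178,85) and the housing at (117,180). I'll check the ring's height and the tweezers and inkstone numerically.

```bash
python3 - <<'E'
from h import *
C0=np.array([.6897,-.0308])
def top(n,a,l):
    th=np.radians(-165.5-a);e=np.r_[np.cos(th),np.sin(th),0];t=np.r_[-e[1],e[0],0];zz=np.sin(.5)*-e+np.cos(.5)*np.r_[0,0,1]
    c=np.r_[C0,.118+l]+.073*e
    p=np.array([proj(n,c+.027*(np.cos(f)*t+np.sin(f)*zz)) for f in np.linspace(0,6.28,90)])
    i=p[:,1].argmin();return p[i].round(1)
for a,l in((0,0),(0,.015),(22.5,0),(22.5,.010),(22.5,.015)):print(a,l,top("scene",a,l))
print("seen start",(133/5+245,97/5+190),"end",(178/5+245,85/5+185),"raised,start",(285/5+215,200/5+165), "raised,end",(322/5+215,168/5+165))
t0,b=cv2.imread("pics/top0.png"),cv2.imread("pics/full_end_top.png")
for n,(x,y,w,h) in dict(tw=(355,235,60,40),ink=(372,142,52,66)).items():
    for i in(t0,b):
        g=cv2.cvtColor(i,cv2.COLOR_BGR2HSV)[y:y+h,x:x+w];m=((g[...,1]<90)&(g[...,2]<110)).astype(np.uint8);M=cv2.moments(m,True);print(n,M["m00"],M["m10"]/M["m00"],M["m01"]/M["m00"])
    A=[np.float32(cv2.cvtColor(i,cv2.COLOR_BGR2GRAY)[y:y+h,x:x+w]) for i in(t0,b)];print(cv2.phaseCorrelate(*A))
E
```

```text
0 0 [271.1 207.4]
0 0.015 [271.1 203.5]
22.5 0 [280.2 200.7]
22.5 0.01 [280.3 198.1]
22.5 0.015 [280.3 196.7]
seen start (271.6, 209.4) end (280.6, 202.0) raised,start (272.0, 205.0) raised,end (279.4, 198.6)
tw 257.0 29.470817120622566 18.813229571984436
tw 391.0 21.9693094629156 22.994884910485933
((-0.3397340556472166, 0.046552807206566627), 0.781284943819046)
ink 1831.0 25.69852539595849 32.882577826324415
ink 1836.0 25.6900871459695 32.9264705882353
((-0.20657778344779842, -0.457588729111329), 0.7603194301511035)
```

```bash
python3 -c "
from plant import order
print(order.close_job())"
```

```text
the job is handed in; nothing more can be done
None
```

I hooked one fingertip through the pull ring, lifted the pin, swung the arm one hole clockwise and lowered the pin into that hole. I then drew the finger back out and handed the job in at about 16 s of the 48 s allowed.

The moves only allow a yaw, so I slanted the tool by pushing the arm against the edge of its reach, where it tips over and keeps the tilt. That gave about 37°, enough to hook the ring without pinching it.

**Checks:**
- **Lift:** the pin came up about 15 mm, with about 7 N down on the finger, as the spring should give.
- **Swing:** the bar angle measured in the top image went up by about 22°; one hole is 22.5°.
- **Pin home:** the finger carried load well below the 10 mm riding height, still 3.5 N down at the height where it first met the ring. After that the force fell to zero.
- **Clear of everything:** the last force readings were only noise, and the finger is about 0.15 m back from the ring. The blank was not approached.
- **Loose objects:** comparing start and end images, none of them moved.

**Did not agree cleanly:**
- **Ring height:** in the scene camera it agrees with the pin being home only to about 0.7 pixel, or roughly 2.7 mm. That the pin is fully seated rests mainly on the forces.
- **Tweezers:** a simple colour mask gave a different patch at the end, which I put down to the arm's shadow. Image correlation shows a shift of 0.3 pixel, and the arm was never near them.

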